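# Park the index plunger of a cutting-board stop and set the stop to a template

### The job

The width we need falls between the index slots of the cutting board's sliding stop: pull the stop's sprung plunger up by its T-handle, turn it clockwise and let it down into its rest notch so that it stays up by itself, never forcing it against its end stop or its sleeve. Then slide the freed stop along the rail until it just nips the plywood template square against the fence, lightly but so that the template cannot shift, and let go. Leave the brass paperweight, the glue jar and the clip box alone.

Things in the scene. Friction and masses are not known exactly. Their poses are not given: they have to be found in the camera images.
- cutting_board: Fixed grey board 340 x 540 mm, 18 mm thick, with a green 2 mm cutting mat on it; origin at the centre of its underside, on the table. Its y axis is the rail's direction (towards the fence), x points across. The aluminium guide rail (40 mm wide, top 28 mm above the table, index slots every 20 mm) runs along y at x = -85 mm.
- stop_carriage: Sliding stop: grey block 64 (x) x 90 (y) x 22 mm on the rail, y from -55 to +35 mm; origin on the plunger's axis at the block's underside, 28.5 mm above the table. Slides along its y only, up to 260 mm to the fence; a friction shoe (4 N) holds it. Its steel blade (8 mm thick, to 157 mm in +x, 48 mm high) stands 3 to 23 mm proud of the +y face, as its fine screw was last set: not measured.
- carriage_rear (a point): Centre of the rear face (away from the fence) of the stop's block, 39.5 mm above the table; a free face that can be pushed. The stop is locked (1 mm of play) while the plunger is down in an index slot, free when it is parked.
- sleeve: The plunger's steel sleeve on the block, 35 mm across; origin on the axis at the block's top, 50.5 mm above the table. Its rim, twice round: a deep slot (under the bar at the start), clockwise of it a land 24 mm above the block, at 70 degrees a rest notch 3 mm below the land, then a wall 7 mm above the land that stops the turn. The wall also bars turning the other way.
- t_handle: The plunger's black T-handle: bar 46 mm long (its x), 12 mm wide (y), 18 mm tall, on a 9 mm steel stem with a 5 mm cross pin that rides in the sleeve. Origin at the bar's centre, on the upright axis, 104.5 mm above the table when down. 14 mm free between the bar's underside and the sleeve's highest rim when down.
- plunger_pull (a joint): How far the plunger is pulled up, m: 0 down in an index slot, the cross pin clears the land at 0.009, solid end stop at 0.0115, 0.006 when it hangs in the rest notch. Spring and weight pull it down with about 8 N at 0, 12 N at the rest notch and 16 N at the end stop.
- plunger_turn (a joint): Turn of the plunger, rad, positive clockwise seen from above: 0 in the deep slot (play 0.08 either way), 1.22 in the rest notch (1.14 to 1.30).
- fence: Fixed aluminium bar 200 mm (x) x 20 mm (y) x 22 mm clamped across the mat; origin at the middle of its face towards the stop, at the mat's surface, 20 mm above the table; axes parallel to the board's. Where along the rail it is clamped changes.
- template: Loose plywood template 110 mm (x) x 120 mm (y) x 10 mm, about 0.16 kg, lying on the mat a few mm short of the fence and slightly skewed; origin at the middle of its edge next to the fence, on its underside; y points at the fence.
- paperweight: Brass paperweight, 42 mm across, 40 mm tall, on the mat's outer side; origin at its foot. Leave alone.
- glue_jar: White jar, 66 mm across, 85 mm tall, on the table; origin at its foot. Leave alone.
- clip_box: Small dotted box 94 x 74 x 34 mm on the table; origin at its foot. Leave alone.
Things that resemble listed ones, but are neither listed nor needed, are in the scene too. Leave any pink look-alike of the template alone.

How it is judged:
By the outcome, as a careful person would: the job done as asked, in the order asked, and still so for the second after the job is handed in, with the robot touching nothing.
It also fails if it takes over 67 s, if anything falls off the work surface, if the arm or the gripper's body presses on something with over 40 N, if the wrist force passes 120 N, or if a joint passes its speed limit or range.

### The arm

A 6-joint arm with a two-finger parallel gripper is mounted at the origin on the work surface. World frame = base frame: x ahead of the robot, y to its left, z up, the work surface at z = 0. Lengths are in m, angles in degrees, forces in N, time in s.
With the tool pointing down it reaches from about 0.35 to 0.875 m from the base axis. Payload 4.2 kg.
Tool frame: the origin (TCP) lies between the finger pads; the fingertips stand 17 mm ahead of it and the grasp point (between the pads) lies 2 mm behind it; z points along the fingers, y is the direction in which the jaws open and shut (so a half turn about z gives the same grasp; the last joint's range is limited). The gripper opens to 87 mm and grips with 3 to 60 N. Pads are 19 mm wide; open, the fingers measure 117 mm over their backs; the gripper's body (75 mm by 190 mm) begins 51 mm behind the grasp point.
Start: joints at [-59.782, 22.042, 0.453, 0, -68.411, -14.817], TCP at [0.166, -0.603, 0.24] pointing down, gripper open.
Joint ranges: [-179.83, 179.83], [-69.29, 118.12], [-61.27, 80.66], [-181.25, 117.63], [-171.15, -9.14], [-177.46, 177.46]. Speed limits (degrees/s): [159.86, 159.86, 180, 180, 180, 180].

### API

Orientations are given as a 3x3 rotation matrix whose columns are the frame's x, y, z axes.
In Python, from station import r gives the robot as it stands.
- The arm moves only by the shell command python3 -m creep 'ROWS'. ROWS is JSON, a list of rows, each a list of 7 numbers: the opening, from 0 (shut) to 1 (fully open), then the shift along the tool's x, y, z scaled (see below), then the turn, a rotation vector about the tool's x, y, z scaled (see below). A call has 1 to 5 rows; each row is the pose to reach, as a shift and turn from the pose measured when the call began, along the tool's axes at that moment, turning the shorter way round; what a row does not reach only later rows make up. The controller multiplies each number of a shift by 300 mm and each number of a turn by 180 degrees. A row lasts 1/12 s, in which the tool goes at most 41.7 mm and 7.16 degrees, less where a joint would pass 70% of its speed; a pose out of reach is approached as far as the arm can. A call with a number of a shift or a turn outside -1 to 1 is refused whole. A call with a gripper value outside its range is refused whole. The fingers move at their own pace and stop on an object; the grip force is fixed at half the most. Time passes only in rows, so rows that repeat a pose let the fingers close. It gives the time, the measured TCP pose, the force and the opening at its end, in the units of the state.
- r.sense(): the state, without advancing time (a new reading comes with each control period).
- r.capture(name): name is "side" or "top"; returns the picture (384x512x3 uint8, blue, green, red); there is no depth.
- r.camera_model(name): a dict with "mtx" (3x3 intrinsics, pixels), "R" (3x3) and "t" (3): a world point X has camera coordinates R X + t. Camera axes: x right, y down, z forward; pixel columns grow to the right and rows downward; lengths in m; the calibration is good to about 2 mm. A picture is of the moment at which its call begins. camera_model takes no time and is no camera call.
- r.finish_job(): hands the job in, once; it reports no verdict.
Trained networks look in the newest picture that a camera, given by its name, has taken for a name from the list of things; names that differ only in an ending like _2 or _b are one class to them, and where a whole thing is asked for, a point or a joint stands for the part that bears it (a point fixed in the world has none). Each returns a list of dicts, best first, with "score" (0 to 1); they miss things now and then, are a little off and sometimes report something else, mostly with a low value. They report only what shows in the picture. A call takes as long as a camera call. They do not tell look-alikes from the thing itself.
- r.recognise(camera, target): "rect" ([left, top, right, bottom] as shares, 0 to 1, of the picture: columns of its width, rows of its height, round what is visible of it).
- r.outline_of(camera, target): "pixels" (384x512 bool, what is visible of it) and "rect" ([left, top, right, bottom] as shares, 0 to 1, of the picture: columns of its width, rows of its height, round what is visible of it).
The state is a dict: "time_s": time; "joints": joint angles; "joint_velocities": joint speeds; "effort": joint torques, N m; "tcp_pos": TCP position; "ee_rot": TCP orientation; "wrist_force": force on the tool from outside, world axes, zero at the start; "moment": the same for the moment, N m; "gripper_width": opening from 0.0 (shut) to 1.0 (fully open).
Only numpy, scipy, OpenCV 4.12 (cv2) and the standard library are available. Lean on these libraries where they do the work, as an engineer would, in place of code of your own. Each camera call takes 0.05 s, during which the arm holds its last target.

## Working session

There is one attempt and no reset: what is moved stays moved. The work goes in short steps, Python scripts to look and compute and a shell command to move; the robot and the scene stay as the last step left them, time stands still between calls to the robot, and variables do not carry over. Pictures are saved under pics/ and viewed, and the job is handed in when it is done.

```bash
ls; mkdir -p pics; python3 - <<'E'
from station import r
import cv2
s=r.sense(); print(s)
for n in("side","top"):
    im=r.capture(n); cv2.imwrite(f"pics/{n}0.png",im)
    m=r.camera_model(n); print(n,m)
E
```

```text
pics
{'time_s': 0.0, 'joints': array([-5.97836709e+01,  2.20909631e+01,  3.82045115e-01, -3.09762012e-02,
       -6.84110872e+01, -1.48171523e+01]), 'joint_velocities': array([-0.01904238,  0.05565158, -0.01093288, -0.01421313,  0.04157633,
       -0.03930547]), 'effort': array([ 6.62284019e-04, -3.90670288e+01,  1.87405139e+01,  4.21999767e+00,
        1.09381479e-02, -1.84273822e-04]), 'tcp_pos': array([ 0.16585545, -0.60201805,  0.23846776]), 'ee_rot': array([[-9.64152147e-01, -2.65349303e-01, -6.19650480e-04],
       [-2.65350022e-01,  9.64149942e-01,  2.06286281e-03],
       [ 5.00567651e-05,  2.15333787e-03, -9.99997680e-01]]), 'wrist_force': array([0.07083061, 0.30807583, 0.30241816]), 'moment': array([ 0.03208104, -0.01156292,  0.00966841]), 'gripper_width': 0.9995130010371379}
side {'mtx': array([[347.74369684,   0.        , 250.16935811],
       [  0.        , 347.74369684, 192.08068715],
       [  0.        ,   0.        ,   1.        ]]), 'R': array([[ 0.98811242, -0.15364902, -0.00508215],
       [-0.09503941, -0.58454356, -0.80577685],
       [ 0.12083608,  0.79668112, -0.59219746]]), 't': array([-0.55206408,  0.14156721,  0.99768815])}
top {'mtx': array([[386.14436693,   0.        , 258.76135478],
       [  0.        , 386.14436693, 188.98393404],
       [  0.        ,   0.        ,   1.        ]]), 'R': array([[-2.31559090e-02, -9.99730400e-01, -1.71233020e-03],
       [-9.93436010e-01,  2.32019696e-02, -1.12011439e-01],
       [ 1.12020970e-01, -8.92636202e-04, -9.93705442e-01]]), 't': array([0.0245316 , 0.57427549, 1.45059634])}
```

View pics/side0.png

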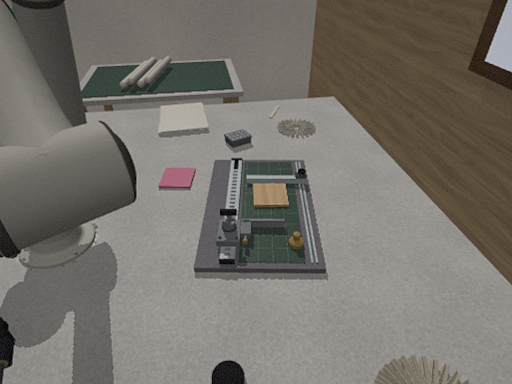

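View pics/top0.png

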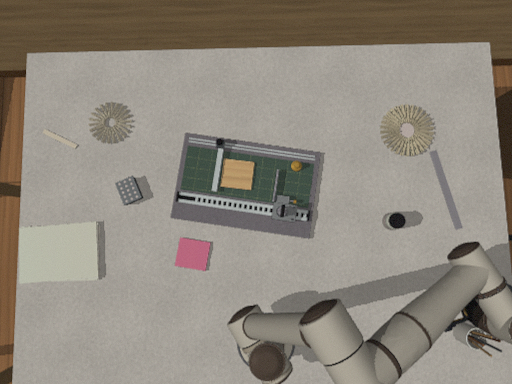

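The side view shows the board at about (262,215), T-handle at (228,212), template at (270,195) and fence at (275,178). In the top view the board is at about (248,185), the stop at (287,208), and a pink look-alike at (193,253). Next I'll take close crops and detections.

```bash
cat > h.py <<'E'
from station import r
import numpy as np, cv2
def cam(n):
    m=r.camera_model(n); return np.array(m["mtx"]),np.array(m["R"]),np.array(m["t"])
def proj(n,X):
    K,R,t=cam(n); c=(R@np.atleast_2d(X).T).T+t; p=(K@c.T).T; return p[:,:2]/p[:,2:]
def back(n,uv,z):
    K,R,t=cam(n); uv=np.atleast_2d(uv).astype(float)
    d=np.c_[uv,np.ones(len(uv))]@np.linalg.inv(K).T@R; o=-R.T@t
    return o+d*((z-o[2])/d[:,2])[:,None]
def crop(n,im,x0,y0,x1,y1,s,name):
    cv2.imwrite(f"pics/{name}.png",cv2.resize(im[y0:y1,x0:x1],None,fx=s,fy=s,interpolation=cv2.INTER_CUBIC))
E
python3 - <<'E'
from h import *
im=cv2.imread("pics/top0.png"); crop("top",im,165,125,330,245,4.8,"tc0")
im=cv2.imread("pics/side0.png"); crop("side",im,185,145,335,280,4.4,"sc0")
for n in("side","top"):
  for t in ["cutting_board","stop_carriage","t_handle","sleeve","fence","template"]:
    for d in r.outline_of(n,t)[:3]:
        m=d["pixels"].astype(np.uint8)
        if m.sum()==0: continue
        q=cv2.minAreaRect(cv2.findNonZero(m))
        print(n,t,round(d["score"],2),(np.array(d["rect"])*[512,384,512,384]).round(1),[np.round(a,1) for a in q],m.sum())
        np.save(f"m_{n}_{t}.npy",m) if d is not None and not __import__('os').path.exists(f"m_{n}_{t}.npy") else 0
E
```

```text
side cutting_board 0.88 [196.7 159.9 324.2 278.3] [array([259.6, 216.5]), array([130. , 114.5]), np.float64(0.7)] 10960
side stop_carriage 0.68 [215.1 205.9 284.5 247.1] [array([250.3, 230.8]), array([67.2, 39.6]), np.float64(6.8)] 1416
side t_handle 0.69 [219.8 205.8 235.5 225.4] [array([228.7, 212.2]), array([14.8, 13.1]), np.float64(41.2)] 132
side t_handle 0.54 [222.3 206.  237.3 220.8] [array([228., 215.]), array([12., 16.]), np.float64(90.0)] 136
side sleeve 0.72 [217.3 207.3 235.6 233.9] [array([228. , 220.5]), array([23., 16.]), np.float64(90.0)] 330
side fence 0.74 [248.4 169.7 306.9 183.9] [array([276.5, 176.5]), array([15., 59.]), np.float64(90.0)] 551
side fence 0.55 [220.4 210.7 233.3 233. ] [array([228. , 220.5]), array([23., 16.]), np.float64(90.0)] 310
side template 0.83 [159.9 167.8 194.9 186.3] [array([177. , 177.5]), array([21., 36.]), np.float64(90.0)] 677
side template 0.68 [253.9 182.8 288.7 208.7] [array([270.5, 195. ]), array([24., 35.]), np.float64(90.0)] 799
top cutting_board 0.75 [171.9 132.7 321.8 240.5] [array([245.7, 184.1]), array([140.2,  87.6]), np.float64(8.4)] 10639
top stop_carriage 0.73 [268.5 170.6 293.6 222. ] [array([284.5, 195.2]), array([24.6, 49.5]), np.float64(3.2)] 574
top t_handle 0.53 [280.5 201.5 286.1 219.4] [array([281.9, 210. ]), array([ 3.5, 12.2]), np.float64(8.1)] 46
top t_handle 0.49 [384.4 209.1 403.3 228.9] [array([393. , 220.5]), array([17., 22.]), np.float64(90.0)] 341
top sleeve 0.61 [275.7 204.6 288.9 216.3] [array([281.3, 210.6]), array([10.3,  9.8]), np.float64(63.4)] 94
top fence 0.62 [215.9 138.4 225.8 194.5] [array([217.9, 164.2]), array([ 8.2, 52.3]), np.float64(5.2)] 300
top template 0.76 [173.1 235.5 210.3 268.2] [array([192.1, 253.1]), array([31.8, 29.2]), np.float64(10.3)] 906
top template 0.68 [222.  158.6 254.2 188.7] [array([236.1, 173.7]), array([32.3, 29.3]), np.float64(5.7)] 912
```

View pics/tc0.png

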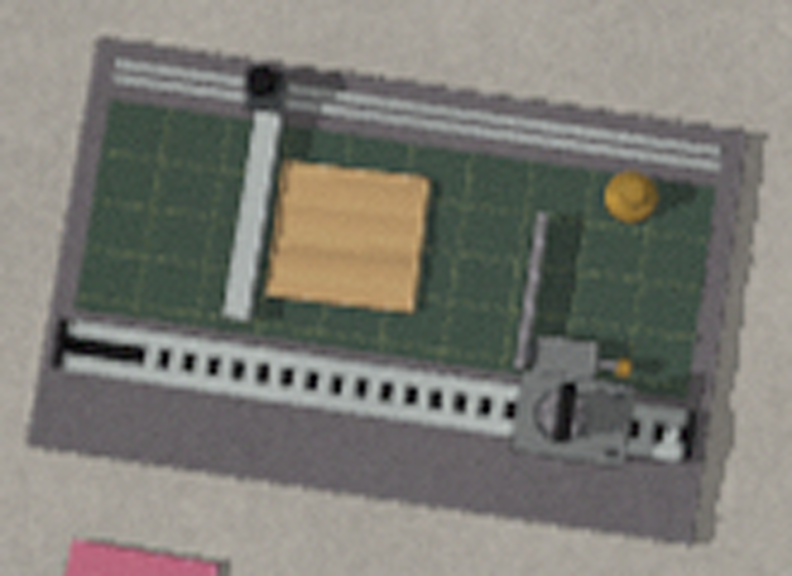

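View pics/sc0.png

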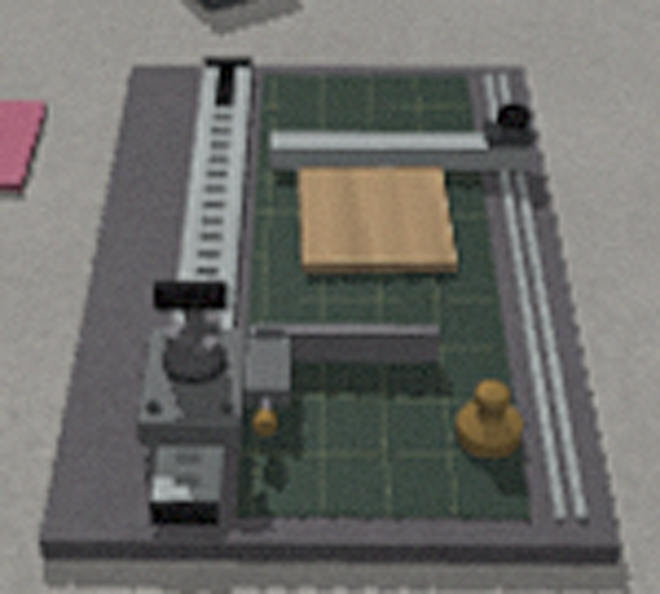

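Candidates:
- **Template:** wood at side (270,195) / top (237,174), or the pink square at side (177,178) / top (193,253). I choose the wood one.
- **T-handle:** black bar at side (228,212) / top (282,210), or the jar's black lid at side (228,370) / top (397,220), or the fence clamp knob at top (220,142). I choose the bar on the stop.

The crops show the bar lying across the rail and the template skewed just short of the fence.

```bash
cat > fit.py <<'E'
from h import *
from scipy.optimize import least_squares
T=lambda a:np.array(a)/4.8+[165,125]-0.4
S=lambda a:np.array(a)/4.4+[185,145]-0.4
# board corners (board coords, z=.018): (+x,+y),(+x,-y),(-x,-y),(-x,+y)
c=np.array([[.17,.27,.018],[.17,-.27,.018],[-.17,-.27,.018],[-.17,.27,.018]])
pt=T([(100,37),(765,130),(690,545),(30,447)]); ps=S([(524,67),(620,545),(43,545),(133,67)])
def W(p,X): 
    s,co=np.sin(p[2]),np.cos(p[2]); X=np.atleast_2d(X); return np.c_[p[0]+co*X[:,0]-s*X[:,1],p[1]+s*X[:,0]+co*X[:,1],X[:,2]]
f=lambda p:np.r_[(proj("top",W(p,c))-pt).ravel(),(proj("side",W(p,c))-ps).ravel()]
q=least_squares(f,[.55,0,0],loss='soft_l1'); p=q.x
E
python3 - <<'E'
from fit import *
print(p,np.degrees(p[2])); print(f(p).reshape(2,4,2).round(1))
# rail: find carriage s: handle bar center at (-.085,s,.1045)
bt=T([565,411]); bs=S([190,295])
hx=lambda v:np.r_[proj("top",W(p,[v[0],v[1],.1045]))[0]-bt,proj("side",W(p,[v[0],v[1],.1045]))[0]-bs]
a=least_squares(hx,[-.085,-.15]);print(a.x,a.fun,W(p,[*a.x,.1045]))
# with side/top only
inv=lambda w:np.c_[np.cos(p[2])*(w[:,0]-p[0])+np.sin(p[2])*(w[:,1]-p[1]),-np.sin(p[2])*(w[:,0]-p[0])+np.cos(p[2])*(w[:,1]-p[1])].round(4)
print("handle top",inv(back("top",bt,.1135)),"side front face",inv(back("side",bs,.1045)))
print("temp top",inv(back("top",T([(285,163),(430,180),(415,312),(267,296)]),.03)))
print("temp side",inv(back("side",S([(297,167),(445,167),(457,264),(301,264)]),.03)))
print("fence top face near edge", inv(back("top",T([(279,110),(248,320)]),.042)), inv(back("side",S([(271,150),(488,150)]),.042)))
print("carriage top",inv(back("top",T([(527,370),(513,455),(630,462),(640,390)]),.0505)))
print("carriage side",inv(back("side",S([(142,427),(238,427)]),.0505)))
print("blade fwd top edge",inv(back("top",T([(537,212),(516,366)]),.068)),inv(back("side",S([(250,325),(438,325)]),.068)))
print("paperw",inv(back("top",T([(630,197)]),.05)))
E
```

```text
[ 0.59647725  0.05835629 -0.17091508] -9.792712951479126
[[[-0.1 -0.5]
  [-2.8 -0.1]
  [ 1.3 -0.1]
  [-0.4 -0.5]]

 [[-0.1 -0. ]
  [ 0.8  1.1]
  [-1.3 -0.2]
  [-0.6 -0.4]]]
[-0.08570489 -0.14701816] [-0.12585507 -0.00130633  0.01120731  0.1465396 ] [[ 0.48701565 -0.0719427   0.1045    ]]
handle top [[-0.0862 -0.147 ]] side front face [[-0.0858 -0.1464]]
temp top [[ 0.0845  0.1009]
 [ 0.0879 -0.0172]
 [-0.0199 -0.0212]
 [-0.0246  0.0981]]
temp side [[-0.0233  0.0992]
 [ 0.0906  0.1003]
 [ 0.0912 -0.0199]
 [-0.019  -0.021 ]]
fence top face near edge [[ 0.1244  0.111 ]
 [-0.047   0.1086]] [[-0.0434  0.1046]
 [ 0.1233  0.1062]]
carriage top [[-0.0545 -0.1161]
 [-0.1222 -0.1147]
 [-0.1142 -0.2061]
 [-0.0571 -0.2062]]
carriage side [[-0.113  -0.2061]
 [-0.0551 -0.2054]]
blade fwd top edge [[ 0.0682 -0.1056]
 [-0.0542 -0.1067]] [[-0.0503 -0.1317]
 [ 0.0689 -0.1304]]
paperw [[ 0.0942 -0.1774]]
```

```bash
cat > g.py <<'E'
# usage: g.py bx by z yawdeg tilt : tcp target in board coords; yaw = clockwise turn from jaw-along-board-y; tilt deg: tool leans (fingertips toward +board y)
from fit import *
import sys
from scipy.spatial.transform import Rotation as Ro
def target(bx,by,z,yaw=0,tilt=0):
    P=W(p,[bx,by,z])[0]
    a=p[2]-np.radians(yaw)
    ty=np.array([-np.sin(a),np.cos(a),0]); tz=np.array([0,0,-1.]); tx=np.cross(ty,tz)
    Rm=np.c_[tx,ty,tz]
    bxw=np.array([np.cos(p[2]),np.sin(p[2]),0])
    Rm=Ro.from_rotvec(bxw*np.radians(tilt)).as_matrix()@Rm
    return P,Rm
def rel(P,Rm):
    s=r.sense(); R0=s["ee_rot"]
    d=R0.T@(P-s["tcp_pos"])/.3; w=Ro.from_matrix(R0.T@Rm).as_rotvec(degrees=True)/180
    return d,w
def st():
    s=r.sense(); R0=s["ee_rot"]; w=s["tcp_pos"]-[p[0],p[1],0]; c,sn=np.cos(p[2]),np.sin(p[2])
    b=[c*w[0]+sn*w[1],-sn*w[0]+c*w[1],w[2]]; F=s["wrist_force"]
    yaw=np.degrees(p[2])-(np.degrees(np.arctan2(R0[1,1],R0[0,1]))-90)
    print("t",round(s["time_s"],2),"board tcp mm",(np.array(b)*1000).round(1),"yaw",round(yaw,1),"tz",R0[:,2].round(3),"F board",np.round([c*F[0]+sn*F[1],-sn*F[0]+c*F[1],F[2]],2),"M",s["moment"].round(2),"w",round(s["gripper_width"],3),"j",s["joints"].round(0))
if __name__=="__main__":
    st()
    if len(sys.argv)>1:
        a=[float(v) for v in sys.argv[1:]]; d,w=rel(*target(*a)); print("shift",d.round(4),"turn",w.round(4))
E
python3 g.py -0.085 -0.149 0.2 0
```

```text
t 0.7 board tcp mm [-311.8 -724.5  239.6] yaw -25.2 tz [ 0. -0. -1.] F board [-0.63  0.53 -0.31] M [-0.02 -0.02 -0.  ] w 1.001 j [-60.  22.   0.  -0. -68. -15.]
shift [-1.5006  1.414   0.1319] turn [-0.    0.    0.14]
```

```bash
python3 -m creep '[[0.5,-0.98,0.92,0,0,0,0.14],[0.5,-0.98,0.92,0,0,0,0.14],[0.5,-0.98,0.92,0,0,0,0.14],[0.5,-0.98,0.92,0,0,0,0.14],[0.5,-0.98,0.92,0,0,0,0.14]]'; python3 g.py -0.085 -0.149 0.2 0
```

```text
time_s: 1.12
tcp_pos: [0.2719, -0.4287, 0.2397]
ee_rot: [[-0.985, 0.174, 0.0], [0.174, 0.985, -0.0], [-0.0, -0.0, -1.0]]
wrist_force: [0.7, -0.7, -0.3]
gripper_width: 0.71
t 1.12 board tcp mm [-237.  -535.1  239.7] yaw 0.2 tz [ 0. -0. -1.] F board [ 0.8  -0.58 -0.32] M [-0.03 -0.17  0.01] w 0.71 j [-39.  11. -16.  -0. -64. -61.]
shift [-0.5015  1.2891  0.1322] turn [-0.0001  0.0001 -0.0013]
```

```bash
python3 -m creep '[[0.5,-0.36,0.93,0.09,0,0,0],[0.5,-0.36,0.93,0.09,0,0,0],[0.5,-0.36,0.93,0.09,0,0,0],[0.5,-0.36,0.93,0.09,0,0,0],[0.5,-0.36,0.93,0.09,0,0,0]]'; python3 g.py -0.085 -0.149 0.17 0
```

```text
time_s: 1.53
tcp_pos: [0.3794, -0.2507, 0.2214]
ee_rot: [[-0.985, 0.174, 0.002], [0.174, 0.985, -0.001], [-0.002, -0.0, -1.0]]
wrist_force: [1.1, -1.4, -0.7]
gripper_width: 0.501
t 1.53 board tcp mm [-161.4 -341.5  221.4] yaw 0.2 tz [ 0.002 -0.001 -1.   ] F board [ 1.31 -1.18 -0.74] M [-0.07 -0.13  0.04] w 0.501 j [-13.   6. -24.   0. -60. -87.]
shift [-0.2518  0.6427  0.1714] turn [-0.0001  0.0006 -0.0013]
```

```bash
python3 g.py -0.085 -0.149 0.17 0
```

```text
t 1.53 board tcp mm [-161.4 -341.5  221.4] yaw 0.2 tz [ 0.002 -0.001 -1.   ] F board [ 1.31 -1.18 -0.74] M [-0.07 -0.13  0.04] w 0.501 j [-13.   6. -24.   0. -60. -87.]
shift [-0.2518  0.6427  0.1714] turn [-0.0001  0.0006 -0.0013]
```

```bash
python3 -m creep '[[0.5,-0.25,0.643,0.1,0,0,-0.6],[0.5,-0.25,0.643,0.1,0,0,-0.6],[0.5,-0.25,0.643,0.1,0,0,-0.6],[0.5,-0.25,0.643,0.1,0,0,-0.6],[0.5,-0.25,0.643,0.1,0,0,-0.6]]'|grep time; python3 -m creep '[[0.5,0,0,0,0,0,-0.6],[0.5,0,0,0,0,0,-0.6],[0.5,0,0,0,0,0,-0.6],[0.5,0,0,0,0,0,-0.6],[0.5,0,0,0,0,0,-0.6]]'|grep time;python3 -m creep '[[0.5,0,0,0,0,0,-0.6],[0.5,0,0,0,0,0,-0.6],[0.5,0,0,0,0,0,-0.6],[0.5,0,0,0,0,0,-0.6],[0.5,0,0,0,0,0,-0.6]]'|grep time; python3 -m creep '[[0.5,0,0,0,0,0,-0.6],[0.5,0,0,0,0,0,-0.6],[0.5,0,0,0,0,0,-0.6],[0.5,0,0,0,0,0,-0.6],[0.5,0,0,0,0,0,-0.6]]'|grep time;  python3 g.py -0.085 -0.149 0.15 180
```

```text
time_s: 1.95
time_s: 2.37
time_s: 2.78
time_s: 3.2
t 3.2 board tcp mm [ -85.9 -148.8  192.5] yaw 216.6 tz [ 0.002 -0.001 -1.   ] F board [-0.23  0.75  0.19] M [-0.02  0.15  0.03] w 0.5 j [ 10.  12. -22.   0. -56.  33.]
shift [ 0.0026 -0.0014  0.1416] turn [ 0.     -0.0006 -0.2035]
```

```bash
python3 -m creep '[[0.5,0.003,-0.001,0.12,0,0,-0.2035],[0.5,0.003,-0.001,0.12,0,0,-0.2035],[0.5,0.003,-0.001,0.12,0,0,-0.2035],[0.5,0.003,-0.001,0.12,0,0,-0.2035],[0.5,0.003,-0.001,0.12,0,0,-0.2035]]'|grep time; python3 -m creep '[[0.5,0,0,0,0,0,-0.01],[0.5,0,0,0,0,0,-0.008]]'|grep time
python3 - <<'E'
from h import *
for n in("side","top"):
    im=r.capture(n); cv2.imwrite(f"pics/{n}1.png",im)
im=cv2.imread("pics/top1.png"); crop("top",im,200,140,330,245,5,"tc1")
im=cv2.imread("pics/side1.png"); crop("side",im,190,150,300,260,5.4,"sc1")
E
python3 g.py -0.085 -0.149 0.106 180
```

```text
time_s: 3.62
time_s: 3.78
t 3.88 board tcp mm [ -84.8 -149.1  156.6] yaw 179.5 tz [ 0.002 -0.001 -1.   ] F board [-0.25 -0.35  0.3 ] M [-0.09  0.18  0.03] w 0.499 j [ 10.  14. -25.   0. -51.  70.]
shift [-0.0009 -0.0006  0.1687] turn [ 0.0002 -0.0007  0.003 ]
```

View pics/sc1.png

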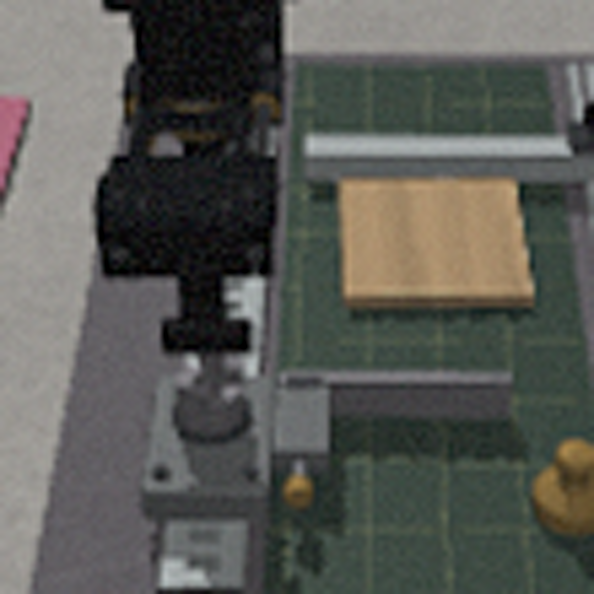

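View pics/tc1.png

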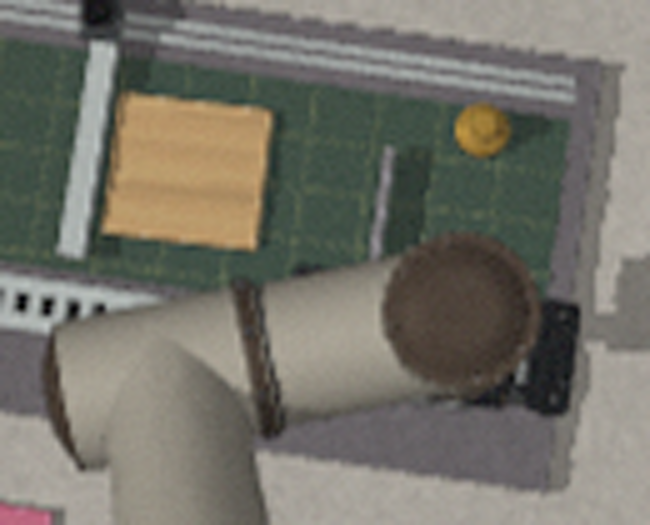

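The side crop shows the bar at about (205,335) with the open fingers straight above it, laterally centred. The top crop is occluded by the wrist; template and fence are unchanged. Descending to grasp height.

```bash
python3 -m creep '[[0.5,-0.001,-0.0006,0.08,0,0,0.003],[0.5,-0.001,-0.0006,0.14,0,0,0.003],[0.5,-0.001,-0.0006,0.165,0,0,0.003],[0.5,-0.001,-0.0006,0.17,0,0,0.003],[0.5,-0.001,-0.0006,0.17,0,0,0.003]]'|grep time; python3 g.py -0.085 -0.149 0.1055 180
```

```text
time_s: 4.3
t 4.3 board tcp mm [ -84.9 -149.1  105.6] yaw 180.0 tz [ 0.001 -0.002 -1.   ] F board [ 0.05 -0.39 -0.97] M [-0.1   0.16  0.02] w 0.498 j [ 10.  18. -28.   0. -44.  70.]
shift [-0.0005 -0.0002  0.0002] turn [ 0.0004 -0.0005 -0.    ]
```

```bash
python3 -m creep '[[0.2,0,0,0,0,0,0],[0.2,0,0,0,0,0,0],[0.2,0,0,0,0,0,0]]'; python3 g.py
python3 - <<'E'
from h import *
im=r.capture("side"); cv2.imwrite("pics/side2.png",im); crop("side",im,200,170,260,240,8,"sc2")
E
```

```text
time_s: 4.55
tcp_pos: [0.4882, -0.074, 0.1065]
ee_rot: [[0.985, -0.17, 0.003], [-0.17, -0.985, -0.001], [0.004, 0.001, -1.0]]
wrist_force: [0.1, 0.3, -0.8]
gripper_width: 0.35
t 4.55 board tcp mm [ -84.2 -148.9  106.5] yaw 180.0 tz [ 0.003 -0.001 -1.   ] F board [ 0.05  0.27 -0.79] M [-0.02  0.14  0.05] w 0.35 j [ 10.  18. -28.   0. -44.  70.]
```

View pics/sc2.png

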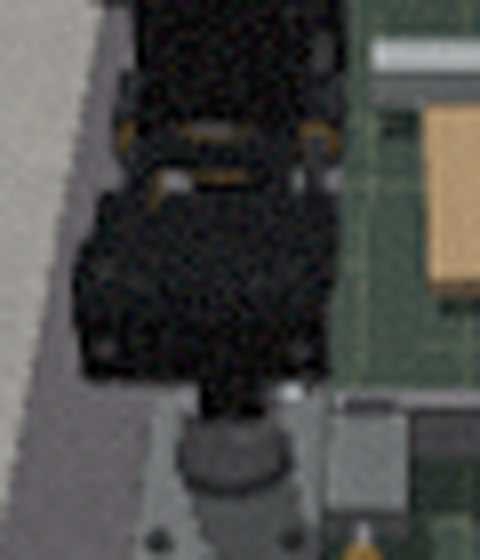

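The finger (about (233,395) in the crop) hangs just above the sleeve and hides the bar, and the gap is still closing. I'll keep closing.

```bash
python3 -m creep '[[0.2,0,0,0,0,0,0],[0.2,0,0,0,0,0,0],[0.2,0,0,0,0,0,0]]'|grep -v ee; python3 -m creep '[[0.16,0,0,0,0,0,0],[0.15,0,0,0,0,0,0],[0.14,0,0,0,0,0,0]]'|grep -v ee;python3 g.py -.085 -.149 .1055 180
```

```text
time_s: 4.85
tcp_pos: [0.4881, -0.074, 0.1066]
wrist_force: [0.0, 0.3, -0.1]
gripper_width: 0.207
time_s: 5.1
tcp_pos: [0.4883, -0.0734, 0.1067]
wrist_force: [-0.7, 4.3, 2.1]
gripper_width: 0.155
t 5.1 board tcp mm [ -84.2 -148.3  106.7] yaw 180.0 tz [ 0.004 -0.    -1.   ] F board [-1.42  4.16  2.12] M [1.14 0.34 0.  ] w 0.155 j [ 10.  18. -28.   0. -44.  70.]
shift [-0.0027  0.0024  0.0039] turn [-0.0001 -0.0013 -0.0001]
```

```bash
python3 -m creep '[[0.155,0,-0.003,0.001,0,0,0],[0.14,0,-0.003,0.001,0,0,0]]'|grep -v ee; python3 g.py;python3 -m creep '[[0.13,0,0,0,0,0,0],[0.1,0,0,0,0,0,0],[0.05,0,0,0,0,0,0]]'|grep -v ee;python3 g.py
```

```text
time_s: 5.27
tcp_pos: [0.4885, -0.0726, 0.1063]
wrist_force: [-0.1, -0.4, 0.1]
gripper_width: 0.149
t 5.27 board tcp mm [ -84.2 -147.4  106.3] yaw 180.0 tz [ 0.004 -0.001 -1.   ] F board [-0.05 -0.37  0.15] M [-0.06  0.15 -0.03] w 0.149 j [ 10.  18. -28.   0. -44.  70.]
time_s: 5.52
tcp_pos: [0.4884, -0.0727, 0.1063]
wrist_force: [0.3, -1.0, -0.3]
gripper_width: 0.135
t 5.52 board tcp mm [ -84.2 -147.5  106.3] yaw 180.0 tz [ 0.004 -0.001 -1.   ] F board [ 0.49 -0.89 -0.26] M [-0.    0.14 -0.01] w 0.135 j [ 10.  18. -28.   0. -44.  70.]
```

```bash
python3 -m creep '[[0.05,0,0,-0.005,0,0,0],[0.05,0,0,-0.01,0,0,0],[0.05,0,0,-0.0133,0,0,0],[0.05,0,0,-0.0133,0,0,0]]'|grep -v ee; python3 g.py
```

```text
time_s: 5.85
tcp_pos: [0.4883, -0.0727, 0.1096]
wrist_force: [3.1, -0.7, -11.1]
gripper_width: 0.135
t 5.85 board tcp mm [ -84.3 -147.5  109.6] yaw 180.0 tz [ 0.003 -0.001 -1.   ] F board [  3.2   -0.15 -11.09] M [-0.3  -0.92  0.05] w 0.135 j [ 10.  17. -28.   0. -44.  70.]
```

```bash
python3 -m creep '[[0.05,0.001,0,-0.005,0,0,0],[0.05,0.002,0,-0.01,0,0,0],[0.05,0.002,0,-0.014,0,0,0],[0.05,0.002,0,-0.014,0,0,0]]'|grep -v ee; python3 g.py
```

```text
time_s: 6.18
tcp_pos: [0.4883, -0.0727, 0.1134]
wrist_force: [2.6, 0.2, -12.4]
gripper_width: 0.132
t 6.18 board tcp mm [ -84.3 -147.6  113.4] yaw 180.0 tz [ 0.002 -0.    -1.   ] F board [  2.56   0.69 -12.44] M [-0.1  -0.7   0.01] w 0.132 j [ 10.  17. -28.   0. -45.  70.]
```

```bash
python3 -m creep '[[0.05,0.001,0,-0.004,0,0,0],[0.05,0.002,0,-0.008,0,0,0],[0.05,0.002,0,-0.0105,0,0,0],[0.05,0.002,0,-0.0105,0,0,0]]'|grep -v ee; python3 g.py
```

```text
time_s: 6.52
tcp_pos: [0.4883, -0.0728, 0.1163]
wrist_force: [2.4, 0.1, -14.6]
gripper_width: 0.134
t 6.52 board tcp mm [ -84.3 -147.6  116.3] yaw 180.1 tz [ 0.001 -0.    -1.   ] F board [  2.31   0.48 -14.63] M [ 0.14 -0.62 -0.01] w 0.134 j [ 10.  17. -27.   0. -46.  70.]
```

```bash
python3 -m creep '[[0.05,0,0,-0.001,0,0,0.015],[0.05,0,0,-0.0015,0,0,0.03],[0.05,0,0,-0.0015,0,0,0.045],[0.05,0,0,-0.0015,0,0,0.05]]'|grep -v ee; python3 g.py
```

```text
time_s: 6.85
tcp_pos: [0.4882, -0.073, 0.1166]
wrist_force: [3.3, -0.7, -14.5]
gripper_width: 0.137
t 6.85 board tcp mm [ -84.4 -147.9  116.6] yaw 189.1 tz [ 0.001 -0.    -1.   ] F board [  3.38  -0.11 -14.49] M [-0.56 -1.    0.03] w 0.137 j [ 10.  17. -27.   0. -46.  61.]
```

```bash
python3 -m creep '[[0.05,0,0,-0.0005,0,0,0.03],[0.05,0,0,-0.0008,0,0,0.06],[0.05,0,0,-0.0008,0,0,0.09],[0.05,0,0,-0.0008,0,0,0.12],[0.05,0,0,-0.0008,0,0,0.125]]'|grep -v ee; python3 g.py
```

```text
time_s: 7.27
tcp_pos: [0.4878, -0.0736, 0.1166]
wrist_force: [3.4, -4.2, -15.2]
gripper_width: 0.135
t 7.27 board tcp mm [ -84.7 -148.6  116.6] yaw 211.7 tz [-0.001 -0.001 -1.   ] F board [  4.01  -3.56 -15.18] M [-1.17 -0.92  0.02] w 0.135 j [ 10.  17. -27.   0. -46.  38.]
```

```bash
python3 -m creep '[[0.05,0.003,0,-0.0005,0,0,0.03],[0.05,0.004,0,-0.0008,0,0,0.06],[0.05,0.004,0,-0.0008,0,0,0.09],[0.05,0.004,0,-0.0008,0,0,0.12],[0.05,0.004,0,-0.0008,0,0,0.125]]'|grep -v ee; python3 g.py
```

```text
time_s: 7.68
tcp_pos: [0.4872, -0.0744, 0.1163]
wrist_force: [0.3, 0.6, -14.7]
gripper_width: 0.136
t 7.68 board tcp mm [ -85.1 -149.4  116.3] yaw 234.3 tz [-0.004 -0.001 -1.   ] F board [  0.21   0.69 -14.69] M [ 0.02 -0.11  0.01] w 0.136 j [ 10.  17. -27.   0. -46.  16.]
```

```bash
python3 -m creep '[[0.05,0,0,-0.001,0,0,0.03],[0.05,0,0,-0.001,0,0,0.06],[0.05,0,0,-0.001,0,0,0.086],[0.05,0,0,-0.001,0,0,0.086]]'|grep -v ee; python3 g.py
```

```text
time_s: 8.02
tcp_pos: [0.4866, -0.0745, 0.1163]
wrist_force: [1.2, -0.9, -14.4]
gripper_width: 0.136
t 8.02 board tcp mm [ -85.7 -149.6  116.3] yaw 249.7 tz [-0.005 -0.001 -1.   ] F board [  1.33  -0.65 -14.45] M [-0.39 -0.48  0.  ] w 0.136 j [ 10.  17. -27.   0. -46.   0.]
```

```bash
python3 -m creep '[[0.05,0,0,0.004,0,0,0],[0.05,0,0,0.008,0,0,0],[0.05,0,0,0.011,0,0,0],[0.05,0,0,0.011,0,0,0]]'|grep -v ee; python3 g.py
```

```text
time_s: 8.35
tcp_pos: [0.4866, -0.0745, 0.1131]
wrist_force: [1.7, -0.2, -13.0]
gripper_width: 0.138
t 8.35 board tcp mm [ -85.6 -149.6  113.1] yaw 249.6 tz [-0.005 -0.001 -1.   ] F board [  1.76   0.08 -12.99] M [-0.27 -0.52 -0.  ] w 0.138 j [ 10.  17. -28.   0. -45.   0.]
```

```bash
python3 -m creep '[[0.05,0,0,0.002,0,0,0],[0.05,0,0,0.0035,0,0,0],[0.05,0,0,0.0035,0,0,0]]'|grep -v ee; python3 g.py
```

```text
time_s: 8.6
tcp_pos: [0.4867, -0.0745, 0.1123]
wrist_force: [0.7, 0.3, -9.8]
gripper_width: 0.132
t 8.6 board tcp mm [ -85.6 -149.6  112.3] yaw 249.6 tz [-0.005 -0.002 -1.   ] F board [ 0.62  0.36 -9.77] M [-0.14 -0.2  -0.  ] w 0.132 j [ 10.  17. -28.   0. -45.   0.]
```

```bash
python3 -m creep '[[0.05,0,0,0.001,0,0,0],[0.05,0,0,0.0022,0,0,0],[0.05,0,0,0.0022,0,0,0]]'|grep -v ee; python3 g.py
```

```text
time_s: 8.85
tcp_pos: [0.4867, -0.0745, 0.1121]
wrist_force: [-0.6, 0.4, -6.4]
gripper_width: 0.137
t 8.85 board tcp mm [ -85.6 -149.6  112.1] yaw 249.5 tz [-0.005 -0.002 -1.   ] F board [-0.69  0.29 -6.43] M [-0.07  0.23 -0.05] w 0.137 j [ 10.  17. -28.   0. -45.   0.]
```

```bash
python3 -m creep '[[0.05,0,0,0.001,0,0,0],[0.05,0,0,0.0026,0,0,0],[0.05,0,0,0.0026,0,0,0]]'|grep -v ee; python3 g.py
```

```text
time_s: 9.1
tcp_pos: [0.4868, -0.0745, 0.112]
wrist_force: [-2.2, 0.9, -2.8]
gripper_width: 0.137
t 9.1 board tcp mm [ -85.5 -149.6  112. ] yaw 249.5 tz [-0.005 -0.002 -1.   ] F board [-2.3   0.54 -2.75] M [ 0.13  0.7  -0.05] w 0.137 j [ 10.  17. -28.   0. -45.   0.]
```

It hangs at a lift of 5.7–6 mm, with the load now taken by the notch. Releasing gently.

```bash
python3 -m creep '[[0.05,0.001,0,0.001,0,0,0],[0.2,0.001,0,0.0015,0,0,0],[0.3,0.001,0,0.0015,0,0,0],[0.35,0.001,0,0.0015,0,0,0],[0.35,0.001,0,0.0015,0,0,0]]'|grep -v ee; python3 g.py; python3 -m creep '[[0.35,0,0,-0.1,0,0,0],[0.35,0,0,-0.2,0,0,0],[0.35,0,0,-0.3,0,0,0],[0.35,0,0,-0.4,0,0,0],[0.35,0,0,-0.4,0,0,0]]'|grep -v ee
python3 - <<'E'
from h import *
im=r.capture("side"); cv2.imwrite("pics/side3.png",im); crop("side",im,190,160,300,260,5.4,"sc3")
E
python3 g.py -.085 -.245 .22 90 20
```

```text
time_s: 9.52
tcp_pos: [0.4879, -0.0749, 0.1123]
wrist_force: [-0.2, 0.1, -0.7]
gripper_width: 0.318
t 9.52 board tcp mm [ -84.4 -149.7  112.3] yaw 249.5 tz [-0.002 -0.002 -1.   ] F board [-0.19  0.06 -0.75] M [0.   0.15 0.02] w 0.318 j [ 10.  17. -28.   0. -45.   0.]
time_s: 9.93
tcp_pos: [0.4922, -0.0748, 0.2394]
wrist_force: [0.5, -0.1, 0.9]
gripper_width: 0.354
t 9.98 board tcp mm [ -81.8 -149.   236.3] yaw 249.5 tz [ 0.007 -0.001 -1.   ] F board [ 0.19 -0.37 -0.83] M [-0.02  0.16  0.02] w 0.35 j [ 10.   9. -18.   0. -62.   0.]
shift [0.2957 0.1227 0.0544] turn [ 0.1547  0.0246 -0.8733]
```

View pics/sc3.png

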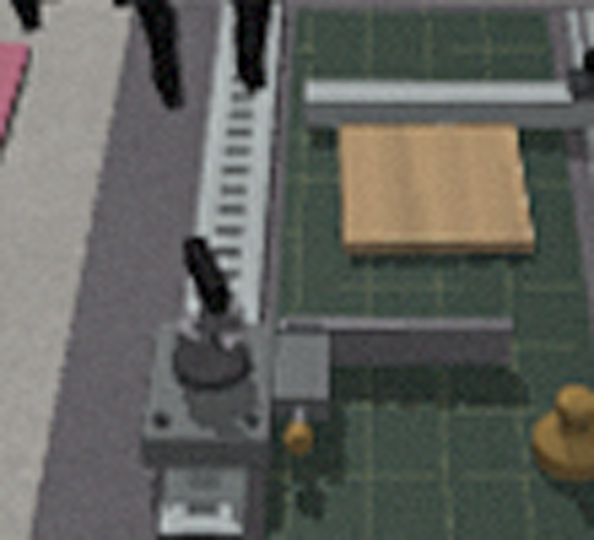

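The bar now stands turned (crop (190,245) to (222,305)) and stays raised on its own. Next is the push pose: fingers shut, tool leaning back 20°, behind the rear face.

```bash
python3 g.py -.085 -.25 .2 270 20
```

```text
t 9.98 board tcp mm [ -81.8 -149.   236.3] yaw 249.5 tz [ 0.007 -0.001 -1.   ] F board [ 0.19 -0.37 -0.83] M [-0.02  0.16  0.02] w 0.35 j [ 10.   9. -18.   0. -62.   0.]
shift [0.3112 0.129  0.121 ] turn [ 0.0176 -0.1104  0.1133]
```

```bash
python3 -m creep '[[0,0.311,0.129,0,0.0176,-0.11,0.113],[0,0.311,0.129,0,0.0176,-0.11,0.113],[0,0.311,0.129,0.05,0.0176,-0.11,0.113],[0,0.311,0.129,0.12,0.0176,-0.11,0.113],[0,0.311,0.129,0.12,0.0176,-0.11,0.113]]'|grep -v ee; python3 g.py -.085 -.25 .1 270 20
```

```text
time_s: 10.4
tcp_pos: [0.4678, -0.1752, 0.1955]
wrist_force: [0.0, -0.1, -1.6]
gripper_width: 0.064
t 10.4 board tcp mm [ -87.1 -252.1  195.5] yaw -89.5 tz [ 0.054  0.342 -0.938] F board [ 0.02 -0.08 -1.62] M [-0.73  0.26  0.04] w 0.064 j [-15.  16. -10. -22. -68.  13.]
shift [ 0.1036 -0.0098  0.301 ] turn [ 0.0016  0.0013 -0.0036]
```

```bash
python3 -m creep '[[0,0.1036,-0.0098,0.301,0.0016,0.0013,-0.0036],[0,0.1036,-0.0098,0.301,0.0016,0.0013,-0.0036],[0,0.1036,-0.0098,0.301,0.0016,0.0013,-0.0036],[0,0.1036,-0.0098,0.301,0.0016,0.0013,-0.0036],[0,0.1036,-0.0098,0.301,0.0016,0.0013,-0.0036]]'|grep -v ee; python3 g.py -.085 -.245 .054 270 20
```

```text
time_s: 10.82
tcp_pos: [0.47, -0.1733, 0.0995]
wrist_force: [1.2, -0.8, 0.6]
gripper_width: 0.004
t 10.82 board tcp mm [ -85.2 -249.8   99.5] yaw -90.1 tz [ 0.055  0.336 -0.94 ] F board [ 1.34 -0.57  0.57] M [-0.67  0.12  0.  ] w 0.004 j [-15.  22. -16. -24. -56.  19.]
shift [ 0.0367 -0.001   0.1482] turn [ 0.0009 -0.0004  0.0004]
```

```bash
python3 -m creep '[[0,0.02,-0.001,0.06,0,0,0],[0,0.037,-0.001,0.11,0,0,0],[0,0.037,-0.001,0.14,0,0,0],[0,0.037,-0.001,0.148,0,0,0],[0,0.037,-0.001,0.148,0,0,0]]'|grep -v ee; python3 - <<'E'
from h import *
im=r.capture("side"); cv2.imwrite("pics/side4.png",im); crop("side",im,190,160,300,280,5,"sc4")
E
python3 g.py -.085 -.225 .054 270 20
```

```text
time_s: 11.23
tcp_pos: [0.4718, -0.1685, 0.0549]
wrist_force: [-0.1, -0.9, 0.6]
gripper_width: 0.004
t 11.28 board tcp mm [ -84.1 -245.    55.3] yaw -90.2 tz [ 0.057  0.335 -0.94 ] F board [-0.29 -0.2  -0.33] M [-0.67  0.19 -0.02] w 0.006 j [-14.  26. -17. -26. -51.  22.]
shift [-0.0613  0.0028  0.0267] turn [ 0.0003 -0.0007  0.0011]
```

View pics/sc4.png

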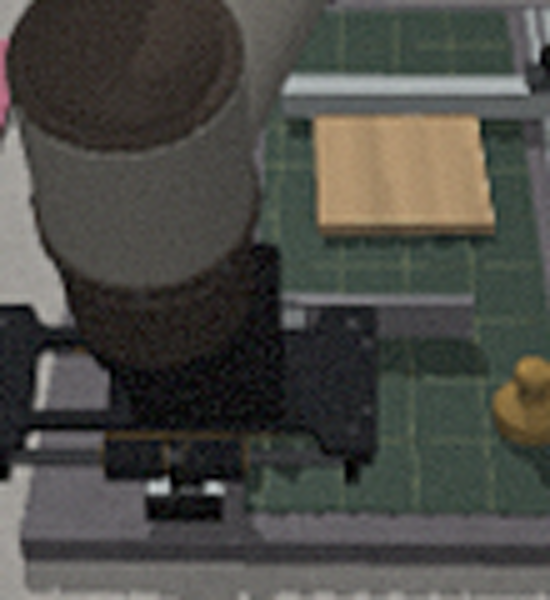

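The shut fingers stand behind the block, above the rail end (crop (185,455)). The body is clear of the handle and paperweight. Approaching the rear face.

```bash
python3 -m creep '[[0,-0.015,0.001,0.008,0,0,0],[0,-0.03,0.002,0.015,0,0,0],[0,-0.045,0.002,0.022,0,0,0],[0,-0.061,0.003,0.027,0,0,0],[0,-0.061,0.003,0.027,0,0,0]]'|grep -v ee;python3 -m creep '[[0,-0.006,0,0.0022,0,0,0],[0,-0.013,0,0.0046,0,0,0],[0,-0.019,0,0.007,0,0,0],[0,-0.025,0,0.009,0,0,0],[0,-0.031,0,0.0114,0,0,0]]'|grep -v ee; python3 g.py -.085 -.19 .054 270 20
```

```text
time_s: 11.7
tcp_pos: [0.4745, -0.1479, 0.0542]
wrist_force: [0.1, -0.1, -0.7]
gripper_width: 0.007
time_s: 12.12
tcp_pos: [0.4761, -0.1389, 0.0542]
wrist_force: [-1.2, -4.2, 0.9]
gripper_width: 0.006
t 12.12 board tcp mm [ -85.1 -214.9   54.2] yaw -90.3 tz [ 0.057  0.334 -0.941] F board [-0.51 -4.36  0.9 ] M [-1.66  0.51  0.06] w 0.006 j [-11.  25. -19. -26. -50.  19.]
shift [-0.0777 -0.0006  0.0288] turn [ 0.0002 -0.001   0.0015]
```

```bash
python3 -m creep '[[0,-0.015,0,0.0055,0,0,0],[0,-0.031,0,0.0114,0,0,0],[0,-0.047,0,0.0172,0,0,0],[0,-0.063,0,0.023,0,0,0],[0,-0.078,0,0.0286,0,0,0]]'|grep -v ee; python3 g.py -.085 -.165 .054 270 20
```

```text
time_s: 12.53
tcp_pos: [0.4804, -0.114, 0.0542]
wrist_force: [-1.7, -4.3, 1.7]
gripper_width: 0.005
t 12.53 board tcp mm [ -85.  -189.6   54.2] yaw -90.3 tz [ 0.057  0.334 -0.941] F board [-0.94 -4.52  1.66] M [-1.7  0.5  0. ] w 0.005 j [ -8.  25. -19. -27. -48.  17.]
shift [-0.0769 -0.0005  0.0283] turn [ 0.0001 -0.0011  0.0015]
```

Moving freely at about 4.5 N, so the plunger is indeed parked. Continuing.

```bash
python3 -m creep '[[0,-0.018,0,0.0066,0,0,0],[0,-0.037,0,0.0136,0,0,0],[0,-0.056,0,0.0206,0,0,0],[0,-0.075,0,0.0276,0,0,0],[0,-0.09,0,0.0331,0,0,0]]'|grep -v ee; python3 - <<'E'
from h import *
im=r.capture("side"); cv2.imwrite("pics/side5.png",im); crop("side",im,190,150,300,270,5,"sc5")
E
python3 g.py -.085 -.14 .054 270 20
```

```text
time_s: 12.95
tcp_pos: [0.4854, -0.0848, 0.0541]
wrist_force: [-0.4, -3.9, 2.6]
gripper_width: 0.001
t 13.0 board tcp mm [ -85.2 -159.2   54.1] yaw -90.3 tz [ 0.057  0.335 -0.94 ] F board [ 0.15 -0.51  0.65] M [-0.83  0.13 -0.07] w 0.009 j [ -5.  24. -20. -28. -47.  14.]
shift [-0.06   -0.0009  0.022 ] turn [ 0.0001 -0.0007  0.0017]
```

View pics/sc5.png

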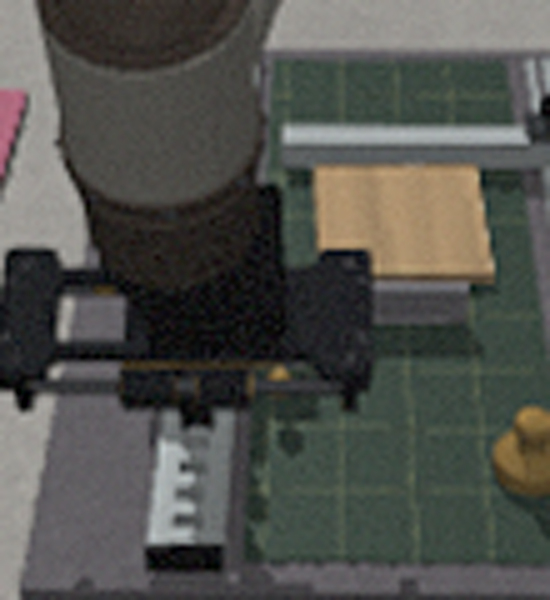

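The blade's top edge (crop row ~283) now lines up with the template's near edge in the image. Because the blade is taller there is still a gap, so I'll advance more slowly and watch the force.

```bash
python3 -m creep '[[0,-0.011,0,0.004,0,0,0],[0,-0.022,0,0.008,0,0,0],[0,-0.032,0,0.0118,0,0,0],[0,-0.04,0,0.0146,0,0,0],[0,-0.047,0,0.0172,0,0,0]]'|grep -v ee; python3 - <<'E'
from h import *
im=r.capture("side"); cv2.imwrite("pics/side6.png",im); crop("side",im,225,150,305,230,7,"sc6")
E
python3 g.py -.085 -.14 .054 270 20
```

```text
time_s: 13.42
tcp_pos: [0.4881, -0.069, 0.054]
wrist_force: [-0.0, -4.5, 0.4]
gripper_width: 0.001
t 13.47 board tcp mm [ -85.1 -143.6   54.1] yaw -90.3 tz [ 0.058  0.335 -0.94 ] F board [ 1.55 -2.3   0.5 ] M [-1.31  0.13 -0.07] w 0.002 j [ -3.  24. -20. -28. -46.  13.]
shift [-0.0112 -0.0005  0.0042] turn [ 0.0001 -0.0006  0.0017]
```

View pics/sc6.png

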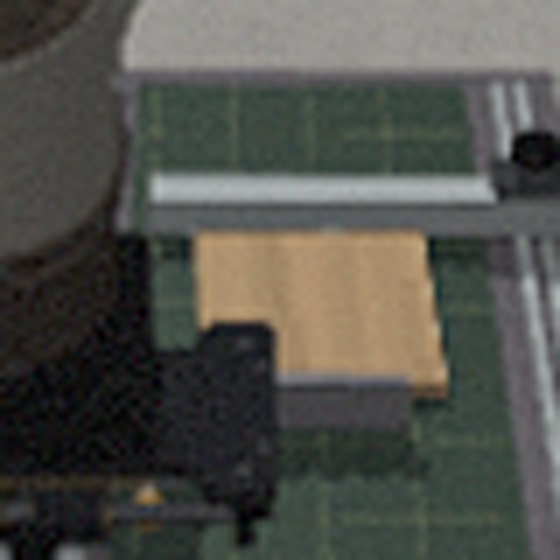

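```bash
python3 -m creep '[[0,-0.006,0,0.0022,0,0,0],[0,-0.012,0,0.0044,0,0,0],[0,-0.016,0,0.0058,0,0,0],[0,-0.02,0,0.0073,0,0,0],[0,-0.023,0,0.0084,0,0,0]]'|grep -v ee; python3 g.py; python3 -m creep '[[0,-0.004,0,0.0015,0,0,0],[0,-0.008,0,0.003,0,0,0],[0,-0.012,0,0.0044,0,0,0],[0,-0.015,0,0.0055,0,0,0],[0,-0.018,0,0.0066,0,0,0]]'|grep -v ee; python3 - <<'E'
from h import *
im=r.capture("side"); cv2.imwrite("pics/side7.png",im); crop("side",im,225,150,305,230,7,"sc7")
E
python3 g.py
```

```text
time_s: 13.88
tcp_pos: [0.4895, -0.0614, 0.054]
wrist_force: [-0.3, -3.5, 1.8]
gripper_width: 0.007
t 13.88 board tcp mm [ -85.1 -136.2   54. ] yaw -90.3 tz [ 0.058  0.335 -0.94 ] F board [ 0.32 -3.51  1.8 ] M [-1.69  0.22 -0.13] w 0.007 j [ -2.  24. -21. -28. -46.  12.]
time_s: 14.3
tcp_pos: [0.4904, -0.0557, 0.054]
wrist_force: [-0.6, -5.1, 2.2]
gripper_width: 0.006
t 14.35 board tcp mm [ -85.1 -130.3   54. ] yaw -90.3 tz [ 0.058  0.335 -0.94 ] F board [ 0.91 -4.46  1.4 ] M [-1.64  0.19 -0.1 ] w 0.007 j [ -1.  24. -21. -28. -46.  12.]
```

View pics/sc7.png

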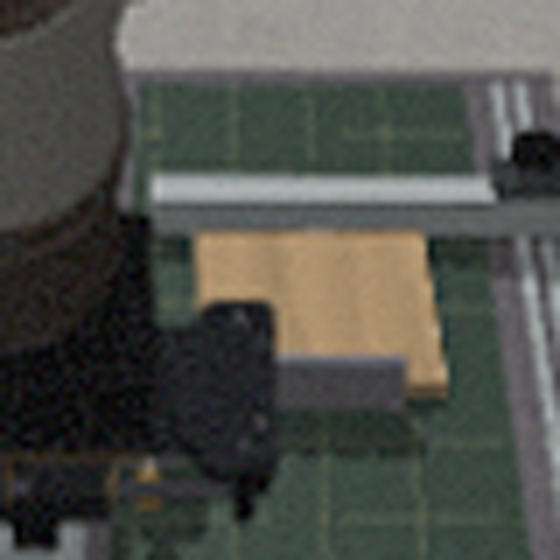

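```bash
python3 -m creep '[[0,-0.004,0,0.0015,0,0,0],[0,-0.008,0,0.003,0,0,0],[0,-0.012,0,0.0044,0,0,0],[0,-0.015,0,0.0055,0,0,0],[0,-0.018,0,0.0066,0,0,0]]'|grep -v ee; python3 g.py; python3 -m creep '[[0,-0.004,0,0.0015,0,0,0],[0,-0.007,0,0.0025,0,0,0],[0,-0.01,0,0.0036,0,0,0]]'|grep -v ee; python3 - <<'E'
from h import *
im=r.capture("side"); cv2.imwrite("pics/side8.png",im); crop("side",im,225,150,305,230,7,"sc8")
E
python3 g.py
```

```text
time_s: 14.77
tcp_pos: [0.4914, -0.0499, 0.054]
wrist_force: [-0.4, -5.4, 2.3]
gripper_width: 0.003
t 14.77 board tcp mm [ -85.1 -124.5   54. ] yaw -90.3 tz [ 0.058  0.335 -0.94 ] F board [ 0.51 -5.41  2.33] M [-1.9   0.24 -0.08] w 0.003 j [ -1.  24. -21. -28. -46.  11.]
time_s: 15.02
tcp_pos: [0.492, -0.0469, 0.054]
wrist_force: [-1.6, -8.4, 2.9]
gripper_width: 0.003
t 15.07 board tcp mm [ -85.1 -121.6   54.1] yaw -90.3 tz [ 0.058  0.334 -0.941] F board [ 0.73 -5.34  1.49] M [-2.25  0.33 -0.08] w 0.006 j [ -0.  24. -21. -28. -45.  11.]
```

View pics/sc8.png

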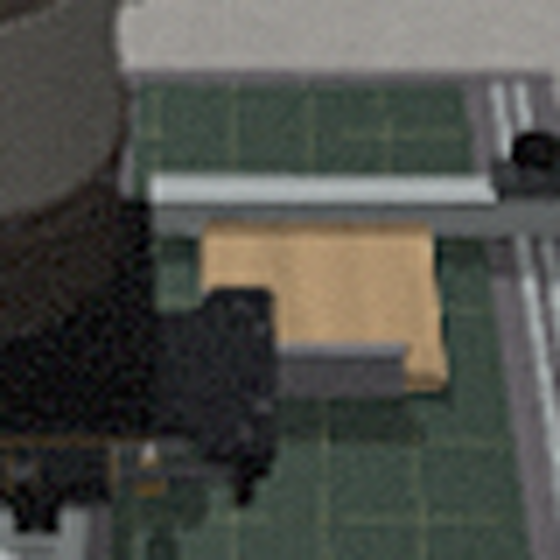

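```bash
for i in 1; do python3 -m creep '[[0,-0.002,0,0.0007,0,0,0],[0,-0.004,0,0.0015,0,0,0]]'|grep -v ee; python3 g.py; done
```

```text
time_s: 15.23
tcp_pos: [0.492, -0.0467, 0.0541]
wrist_force: [-2.1, -10.9, 2.6]
gripper_width: 0.007
t 15.23 board tcp mm [ -85.1 -121.3   54.1] yaw -90.4 tz [ 0.058  0.333 -0.941] F board [ -0.17 -11.11   2.63] M [-3.26  0.62 -0.01] w 0.007 j [ -0.  24. -21. -28. -45.  11.]
```

```bash
python3 -m creep '[[0,-0.002,0,0.0007,0,0,0],[0,-0.004,0,0.0015,0,0,0]]'|grep -v ee; python3 g.py
```

```text
time_s: 15.4
tcp_pos: [0.492, -0.0467, 0.0541]
wrist_force: [-1.6, -10.6, 2.8]
gripper_width: 0.008
t 15.4 board tcp mm [ -85.1 -121.3   54.1] yaw -90.4 tz [ 0.057  0.331 -0.942] F board [  0.19 -10.7    2.75] M [-3.47  0.64  0.01] w 0.008 j [ -0.  24. -21. -28. -45.  11.]
```

```bash
python3 - <<'E'
from h import *
im=r.capture("side"); cv2.imwrite("pics/side9.png",im); crop("side",im,240,160,305,220,9,"sc9")
im=r.capture("top"); cv2.imwrite("pics/top9.png",im); crop("top",im,190,130,300,215,6.5,"tc9")
E
python3 g.py
```

```text
t 15.5 board tcp mm [ -85.1 -121.3   54.1] yaw -90.4 tz [ 0.057  0.331 -0.942] F board [  0.36 -10.05   3.26] M [-3.09  0.63 -0.03] w 0.002 j [ -0.  24. -21. -28. -45.  11.]
```

View pics/sc9.png

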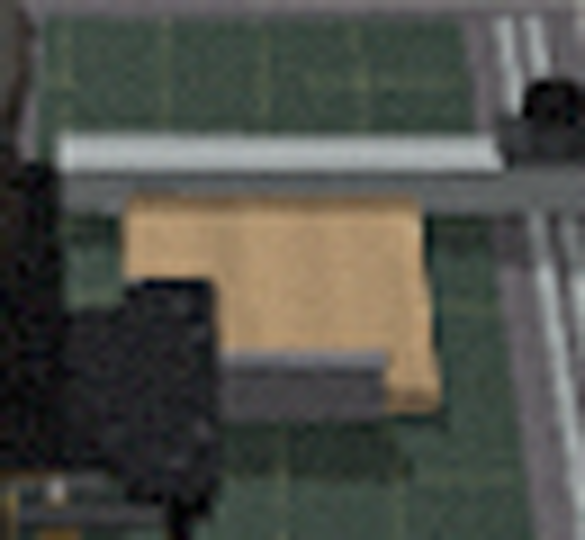

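View pics/tc9.png

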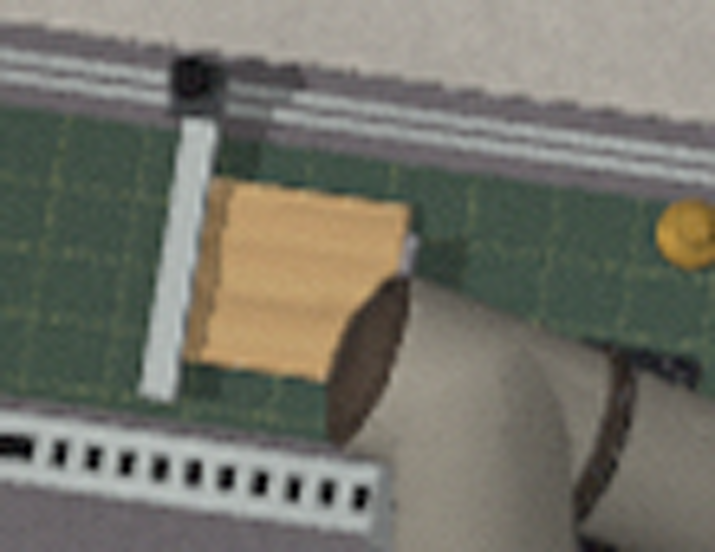

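Both views show the template flush along the fence, blade against its rear edge, with force steady at about 10–11 N and no further motion, so it is nipped. Backing off straight away from the face, then up.

```bash
python3 -m creep '[[0,0.004,0,-0.0015,0,0,0],[0,0.012,0,-0.0044,0,0,0],[0,0.03,0,-0.011,0,0,0],[0,0.08,0,-0.029,0,0,0],[0,0.12,0,-0.044,0,0,0]]'|grep -v ee; python3 g.py; python3 -m creep '[[0,0.05,0,-0.1,0,0,0],[0,0.1,0,-0.22,0,0,0],[0,0.15,0,-0.34,0,0,0],[0,0.2,0,-0.46,0,0,0],[0,0.25,0,-0.55,0,0,0]]'|grep -v ee; python3 g.py
```

```text
time_s: 15.92
tcp_pos: [0.4853, -0.0843, 0.0542]
wrist_force: [-0.2, -0.8, -0.1]
gripper_width: 0.002
t 15.92 board tcp mm [ -85.3 -159.5   54.2] yaw -90.5 tz [ 0.056  0.332 -0.942] F board [-0.1  -0.86 -0.12] M [-0.68  0.22 -0.01] w 0.002 j [ -5.  24. -20. -27. -47.  14.]
time_s: 16.33
tcp_pos: [0.4647, -0.21, 0.1869]
wrist_force: [1.5, 0.0, -0.3]
gripper_width: 0.007
t 16.33 board tcp mm [ -84.2 -286.9  186.9] yaw -90.5 tz [ 0.058  0.331 -0.942] F board [ 1.5   0.29 -0.26] M [-0.65  0.12 -0.05] w 0.007 j [-18.  17.  -9. -21. -68.  18.]
```

```bash
python3 -m creep '[[0,0.15,0,-0.15,0,0,0],[0,0.3,0,-0.3,0,0,0],[0,0.45,0,-0.3,0,0,0],[0,0.55,0,-0.3,0,0,0],[0,0.6,0,-0.3,0,0,0]]'|grep -v ee; python3 - <<'E'
from h import *
im=r.capture("side"); cv2.imwrite("pics/side10.png",im); crop("side",im,195,150,325,270,5,"sc10")
im=r.capture("top"); cv2.imwrite("pics/top10.png",im); crop("top",im,165,125,330,245,4.8,"tc10")
E
python3 g.py
```

```text
time_s: 16.75
tcp_pos: [0.4326, -0.4064, 0.2127]
wrist_force: [1.1, -0.5, -0.4]
gripper_width: 0.005
t 16.85 board tcp mm [ -83.8 -488.3  208.2] yaw -90.1 tz [ 0.057  0.334 -0.941] F board [-0.38  0.77 -0.63] M [-0.5   0.28  0.03] w 0.005 j [-37.  27.   7. -18. -81.  32.]
```

View pics/sc10.png

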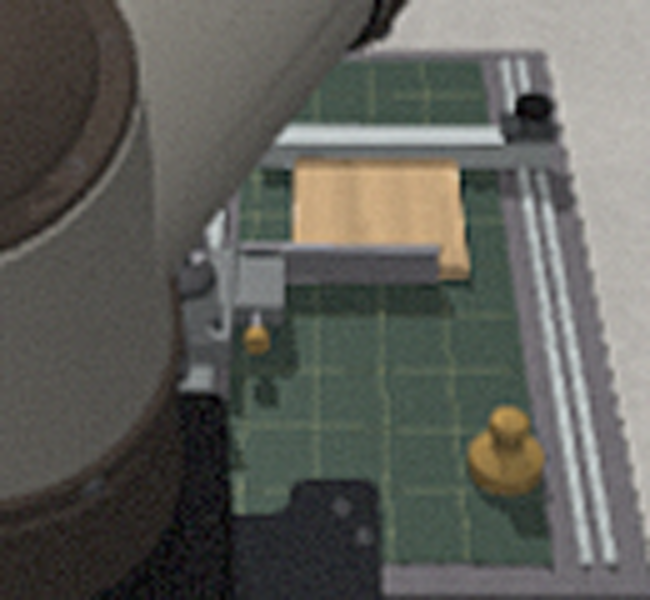

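View pics/tc10.png

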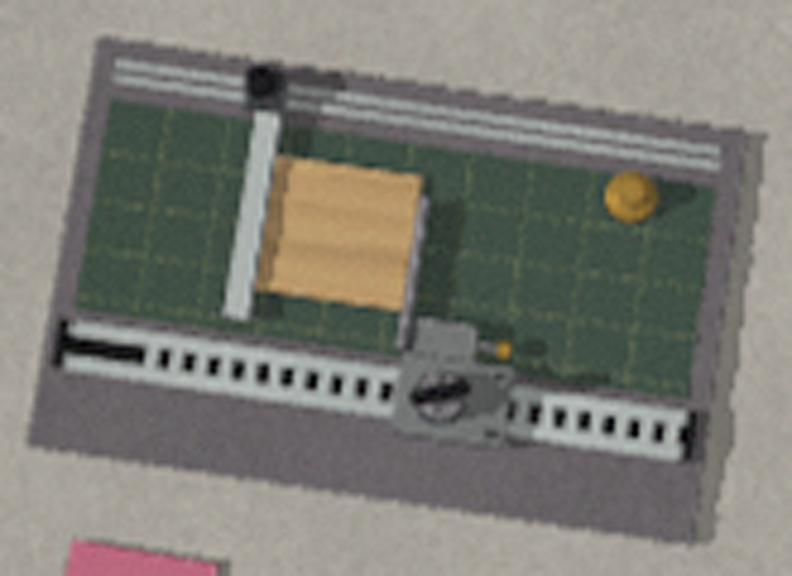

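The top crop shows the template square against the fence at (270,225) and the blade against its rear edge at (415,270). The handle is parked at (440,392) and the paperweight hasn't moved. The arm is clear of everything.

```bash
python3 -c "
from station import r
print(r.finish_job())"
```

```text
the job is handed in; nothing more can be done
None
```

The job is handed in, at about 17 s on the clock. The plunger is parked in its rest notch and the stop nips the template square against the fence.

- **Plunger:** I gripped the T-handle and lifted it about 10 mm, peaking at about 15 N, which is short of the end stop. I then turned it about 70° clockwise and lowered it. The notch took the load at about 6 mm of lift, and I released once the load on the gripper was nearly gone. During the turn there was a short sideways load of up to about 5 N; I eased it out before lowering. Twist on the tool stayed near zero.
- **Stop:** I pushed the centre of its rear face with the fingers shut and the tool leaning back 20°. It slid freely at about 4 to 5 N, then stopped firmly at about 10 to 11 N, and I backed straight off.
- **Last checks:** Top and side pictures taken after backing off show the template flush and square on the fence with the blade against its rear edge. In the top view the bar still stands turned. The paperweight has not moved; I made no close check of the jar and clip box at the end, but the arm did not work near them.
- **Not checked:** I did not measure the nip left after letting go. It should be limited by the 4 N friction shoe.
- **Disagreement:** The two cameras differed by about 25 mm on where the blade's front edge was, so I found the nip by contact force instead.

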